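# Close the gift carton of crystal tumblers on the bar cart

## Task

Two blue gift cartons stand open on the bar cart; one holds two crystal tumblers and the other is empty. Close the one with the tumblers: first fold its white inner flap all the way down, then fold its blue outer flap all the way down flat over it, and take your hand away. Leave the empty carton alone without touching it.

Things in the scene. Friction and masses are not known exactly. Their poses are not given: they have to be found in the camera images.
- carton: open blue gift carton, brass band low on its walls, holding two crystal tumblers (rims 97 mm above the origin). Fixed; on either side of the cart, turned up to 37 deg. 150 (x) by 120 (y) by 115 high, walls 4. Origin: centre of its underside, z up. One flap along each long wall (the two joints), no end flaps.
- inner_flap (a joint): angle (rad) of its white inner flap: 0 closed, level towards the carton's -y (hard stop); pi/2 upright; above that leaning out to +y. Board 146 long, 65 mm from hinge to free edge, 4 thick; hinge along the carton's x at y +58, z 117 (mid-thickness). Starts at 1.7 to 2.1. Stays at any angle where it is left; about 0.6 N at the free edge moves it.
- outer_flap (a joint): angle (rad) of its blue outer flap with brass stripe: 0 closed, level towards the carton's +y, over the inner flap (hard stop); pi/2 upright; above that leaning out to -y. Board 150 long, 75 mm from hinge to free edge, 4 thick; hinge along the carton's x at y -58, z 121 (mid-thickness). Starts at 1.7 to 2.1. Stays where left; about 0.6 N moves it.
- empty_carton: the second carton, same form, size and colours, its two flaps open too (1.7 to 2.1), but nothing inside; fixed. Origin: centre of its underside. Not to be touched.
There are look-alikes about, which are no part of the job. Leave any purple or red look-alike of the carton alone.

How it is judged:
On the way:
1. the white inner flap is folded down while the blue outer flap is still open (value of joint inner_flap below 0.2 rad and value of joint outer_flap above 0.8 rad), for 0.2 s.
At the end, for the whole second after the job is handed in: both flaps of the carton with the tumblers are folded down, each within 0.2 rad (11 degrees) of level, the blue outer flap over the white inner one (value of joint each of inner_flap, outer_flap below 0.2 rad); the robot touches nothing.
It fails at once if the robot touches the empty carton or its flaps (more than 1 N) (contact force between any of the fingers, the arm and empty_carton above 1 N).
It also fails if it takes over 42 s, if anything falls off the work surface, if the arm or the gripper's body presses on something with over 40 N, if the wrist force passes 120 N, or if a joint passes its speed limit or range.

## Robot

A 6-joint arm with a two-finger parallel gripper is mounted at the origin on the work surface. World frame = base frame: x ahead of the robot, y to its left, z up, the work surface at z = 0. Lengths are in m, angles in rad, forces in N, time in s.
With the tool pointing down it reaches from about 0.275 to 1 m from the base axis. Payload 8.4 kg.
Tool frame: the origin (TCP) lies on the centre line of the jaws, within the pads' length; the fingertips stand 25 mm ahead of it and the grasp point (between the pads) lies 6 mm ahead of it; z points along the fingers, y is the line along which they close (so a half turn about z gives the same grasp; the last joint's range is limited). The gripper opens to 85 mm and grips with 20 to 120 N. Pads are 22 mm wide; open, the fingers measure 114 mm over their backs; the gripper's body (76 mm by 85 mm) begins 54 mm behind the grasp point. The pads swing forward as they close: fully open they stand 13 mm farther back than shut.
Start: joints at [-1.338, 0.353, 1.633, -0, 1.155, -0.002], TCP at [0.145, -0.608, 0.256] pointing down, gripper open.
Joint ranges: [-2.63, 2.63], [-0.92, 2.1], [0.06, 2.66], [-1.3, 4.44], [0, 2.69], [-3.02, 3.02]. Speed limits (rad/s): [2.22, 2.22, 2.79, 3.14, 3.14, 3.14].

## Interface

Orientations are given as a 3x3 rotation matrix whose columns are the frame's x, y, z axes.
In Python, from plant import env gives the robot as it stands. The module is installed in compiled form; this text tells all that it offers.
- The arm moves only by the shell command python3 -m pendant 'ROWS' [FORCE]. ROWS is a JSON object of lists of equal length, an entry for each row: "gripper": the finger opening in mm, from 0 to 85.4; "xyz": the shift along the world's x, y, z in mm, a list of three; "angular": the turn, a rotation vector about the world's x, y, z in rad, a list of three. In form: {"gripper": [gripper, ...], "xyz": [[dx, dy, dz], ...], "angular": [[wx, wy, wz], ...]}. A call has exactly 5 rows; each row is the pose to reach, as a shift and turn from the pose commanded when the call began; what a row does not reach only later rows make up. A row lasts 1/10 s, in which the tool goes at most 50 mm and 8.59 degrees, less where a joint would pass 70% of its speed; a pose out of reach is approached as far as the arm can. A call with a gripper value outside its range is refused whole. The fingers move at their own pace and stop on an object; FORCE is the grip in N (left out, the last holds). Time passes only in rows, so rows that repeat a pose let the fingers close, or fill a call up. It gives the time, the measured TCP pose, the force, the opening and the grip force at its end, in the units of the state.
- env.observe(): the state, without advancing time (a new reading comes with each control period).
- env.read_camera(name): name is "scene" or "top" or "wrist"; returns (picture, depth): 420x560x3 uint8, red, green, blue; 420x560 float32, m along the optical axis (not along the pixel's ray), 0 where there is no reading.
- env.camera_info(name): a dict with "fx", "fy", "cx", "cy" (pixels), "k1" (the pictures are not rectified: a ray, as slopes to the right and down, at radius r is drawn at 1 + k1 r^2 times it, then the intrinsics apply), "R" (3x3) and "t" (3): a world point X has camera coordinates R X + t; the wrist camera has in their place "tool_from_camera" (4x4, takes a point from camera to tool coordinates, whose origin is the TCP and whose axes are the flange's). Camera axes: x right, y down, z forward; pixel columns grow to the right and rows downward; lengths in m; the calibration is good to about 2 mm. A picture is of the moment at which its call begins: read the wrist's pose just before it. camera_info takes no time and is no camera call.
- env.close_job(): hands the job in; it is judged then, once.
Trained networks look in the newest picture that a camera, given by its name, has taken for a name from the list of things; names that differ only in an ending like _2 or _b are one class to them, and where a whole thing is asked for, a point or a joint stands for the part that bears it (a point fixed in the world has none). Each returns a list of dicts, best first, with "score" (0 to 1); they miss things now and then, are a little off and sometimes report something else, mostly with a low value. They report only what shows in the picture. A call takes as long as a camera call. They do not tell look-alikes from the thing itself.
- env.recognise(name, camera): "position" ([x, y, z] in m, in world coordinates, good to about 4 mm: the middle of the surface that is visible of it).
- env.regions_of(name, camera): "pixels" (420x560 bool, what is visible of it).
The state is a dict: "time_s": time; "joint_pos": joint angles; "joint_velocities": joint speeds; "tau": joint torques, N m; "tcp_pos": TCP position; "ee_rot": TCP orientation; "contact_force": force on the tool from outside, world axes, zero at the start; "wrist_torque": the same for the moment, N m; "finger_gap": opening from 0.0 (shut) to 1.0 (fully open); "grasp_force": force on a finger pad.
Only numpy, scipy, OpenCV 4.12 (cv2) and the standard library are available. Lean on these libraries where they do the work, as an engineer would, in place of code of your own. Each camera call takes 0.05 s, during which the arm holds its last target. There are 200 camera calls.

## Working session

There is one attempt and no reset: what is moved stays moved. The work goes in short steps, Python scripts to look and compute and a shell command to move; the robot and the scene stay as the last step left them, time stands still between calls to the robot, and variables do not carry over. Pictures are saved under pics/ and viewed, at most 10 in all, crops included, and the job is handed in when it is done.

```bash
mkdir -p pics
cat > h.py <<'E'
import numpy as np, cv2
from plant import env
def cloud(cam):
    s=env.observe(); im,d=env.read_camera(cam); c=env.camera_info(cam)
    v,u=np.mgrid[0:420,0:560].astype(np.float32)
    K=np.array([[c["fx"],0,c["cx"]],[0,c["fy"],c["cy"]],[0,0,1]])
    p=cv2.undistortPoints(np.stack([u.ravel(),v.ravel()],1)[:,None].astype(np.float64),K,np.array([c["k1"],0,0,0,0.]))[:,0]
    z=d.ravel(); P=np.c_[p*z[:,None],z]
    if cam=="wrist":
        T=c["tool_from_camera"]; P=P@T[:3,:3].T+T[:3,3]; P=P@np.array(s["ee_rot"]).T+s["tcp_pos"]
    else: P=(P-np.array(c["t"]))@np.array(c["R"])
    P[z==0]=np.nan
    return im,P.reshape(420,560,3)
E
python3 - <<'E'
from h import *
ims=[]
for cam in("scene","top"):
    im,P=cloud(cam); np.save(cam+".npy",P); cv2.imwrite(cam+"_raw.png",im[:,:,::-1]); cv2.imwrite(f"pics/{cam}1.png",im[:,:,::-1])
    for n in("carton","inner_flap","outer_flap","empty_carton"):
        for r in env.recognise(n,cam): print(cam,n,round(r["score"],2),np.round(r["position"],3))
print(env.observe()["time_s"])
E
```

```text
scene carton 0.93 [0.532 0.257 0.104]
scene carton 0.85 [ 0.298 -0.247  0.126]
scene carton 0.8 [0.324 0.119 0.121]
scene inner_flap 0.88 [0.539 0.308 0.153]
scene inner_flap 0.84 [0.332 0.184 0.123]
scene inner_flap 0.58 [ 0.281 -0.198  0.12 ]
scene outer_flap 0.85 [0.313 0.133 0.123]
scene outer_flap 0.67 [ 0.288 -0.251  0.125]
scene outer_flap 0.59 [0.518 0.171 0.166]
scene empty_carton 0.98 [ 0.581 -0.156  0.069]
top carton 0.97 [0.531 0.266 0.082]
top carton 0.75 [ 0.282 -0.22   0.123]
top carton 0.66 [0.31  0.145 0.123]
top inner_flap 0.86 [ 0.284 -0.194  0.12 ]
top inner_flap 0.78 [0.535 0.307 0.157]
top inner_flap 0.63 [0.324 0.189 0.12 ]
top outer_flap 0.71 [0.306 0.132 0.12 ]
top outer_flap 0.68 [0.508 0.17  0.184]
top outer_flap 0.59 [ 0.281 -0.247  0.124]
0.5
```

View pics/scene1.png

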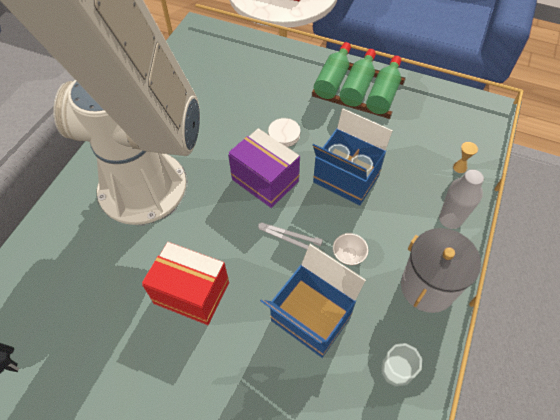

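View pics/top1.png

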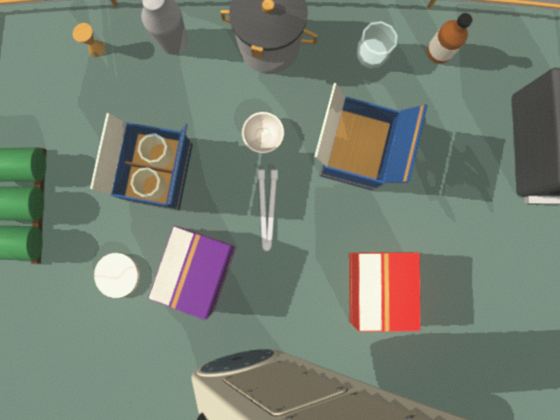

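The scene view shows the tumblers' carton at about (348,165), with the empty one at (312,308). In the top view they sit at (150,165) and (370,140). The purple and red look-alikes are nearer the base. The target is the carton near (0.53, 0.26), with its white flap on the +y side.

```bash
python3 - <<'E'
from h import *
im=cv2.imread("top_raw.png")[:,:,::-1].astype(int)
from scipy.optimize import least_squares
Q=[];F=[]
for cam in("top","scene"):
    P=np.load(cam+".npy"); im=cv2.imread(cam+"_raw.png")[:,:,::-1].astype(int)
    near=np.hypot(P[...,0]-.53,P[...,1]-.25)<.14
    blue=(im[...,2]>im[...,0]+25)
    m=near&(P[...,2]>.03)&(P[...,2]<.118)&blue; Q.append(P[m])
    white=near&(P[...,2]>.125)&(im.min(-1)>110)&(P[...,1]>.24); F.append(P[white])
    print(cam,m.sum(),white.sum())
Q=np.vstack(Q);W=np.vstack(F)
rim=Q[Q[:,2]>.109]
r=cv2.minAreaRect((rim[:,:2]*1000).astype(np.float32)); print(r)
# fit wall rectangle outline (distance to 146x116 mid-wall outline)
def res(p):
    c,s=np.cos(p[2]),np.sin(p[2]); d=Q[:,:2]-p[:2]; x=abs(d@[c,s]);y=abs(d@[-s,c])
    q=np.c_[x-.073,y-.058]; o=np.linalg.norm(np.maximum(q,0),axis=1)+np.minimum(q.max(1),0)
    return np.maximum(abs(o)-.002,0)
best=min((least_squares(res,[r[0][0]/1e3,r[0][1]/1e3,a],loss="soft_l1",f_scale=.003) for a in np.linspace(-.65,.65,14)),key=lambda b:b.cost)
p=best.x;print("pose",p,best.cost,len(Q))
c,s=np.cos(p[2]),np.sin(p[2]);R=np.array([[c,s],[-s,c]])
L=np.c_[(W[:,:2]-p[:2])@R.T,W[:,2]]; print("white local",np.percentile(L,[2,50,98],axis=0).round(3))
print("inner ang",np.median(np.arctan2(L[:,2]-.117,.058-L[:,1])))
P=np.load("top.npy");P2=np.load("scene.npy");A=np.vstack([P.reshape(-1,3),P2.reshape(-1,3)]);L=np.c_[(A[:,:2]-p[:2])@R.T,A[:,2]]
k=(abs(L[:,0])<.07)&(L[:,1]<-.05)&(L[:,1]>-.1)&(L[:,2]>.135);print("outer",np.median(np.arctan2(L[k,2]-.121,L[k,1]+.058)),L[k,2].max())
for y0,y1 in((.1,.13),(.13,.16),(.16,.2),(-.13,-.1),(-.17,-.13)):
    k=(abs(L[:,0])<.06)&(L[:,1]<y1)&(L[:,1]>y0)&(L[:,2]<.6);print(y0,np.nanpercentile(L[k,2],99) if k.any() else None)
for y in(.14,.06,.01,-.14,-.06,-.01): print(y,(p[:2]+R.T@[0,y]).round(3))
print(env.observe()["tcp_pos"],env.observe()["ee_rot"])
E
python3 -m pendant '{"gripper":[0,0,0,0,0],"xyz":[[0,0,50],[0,0,100],[15,40,130],[35,85,130],[55,130,130]],"angular":[[0,0,0],[0,0,0],[0,0,0],[0,0,0],[0,0,0]]}'
```

```text
top 1240 1439
scene 2015 1013
((526.090576171875, 243.91111755371094), (125.04669952392578, 152.38763427734375), 80.704833984375)
pose [ 0.52600806  0.24289111 -0.17104787] 0.0007680912422971057 3255
white local [[-0.07   0.059  0.126]
 [-0.     0.068  0.156]
 [ 0.07   0.078  0.181]]
inner ang 1.848477790283932
outer 1.8723195669541148 0.1959423732670205
0.1 -0.003346624437334691
0.13 0.00391471499243935
0.16 0.0034009181389780996
-0.13 0.004795077154892838
-0.17 0.004375573230907174
0.14 [0.55  0.381]
0.06 [0.536 0.302]
0.01 [0.528 0.253]
-0.14 [0.502 0.105]
-0.06 [0.516 0.184]
-0.01 [0.524 0.233]
[ 0.14540022 -0.6078492   0.2562719 ] [[ 9.72569593e-01  2.32612096e-01 -1.67342574e-05]
 [ 2.32612097e-01 -9.72569592e-01  2.62933590e-05]
 [-1.01590765e-05 -2.94647122e-05 -1.00000000e+00]]
time_s: 1.0
tcp_pos: [0.2007, -0.4772, 0.3875]
ee_rot: [[0.973, 0.231, 0.001], [0.231, -0.973, -0.002], [0.001, 0.002, -1.0]]
contact_force: [1.0, 1.3, 0.5]
finger_gap: 0.144
grasp_force: 0.0
```

```bash
python3 -m pendant '{"gripper":[0,0,0,0,0],"xyz":[[18,45,0],[36,90,0],[54,135,0],[72,180,0],[90,225,0]],"angular":[[0,0,-0.1],[0,0,-0.2],[0,0,-0.3],[0,0,-0.4],[0,0,-0.4]]}'
python3 -m pendant '{"gripper":[0,0,0,0,0],"xyz":[[18,45,0],[36,90,0],[54,135,0],[72,180,0],[90,225,0]],"angular":[[0,0,0],[0,0,0],[0,0,0],[0,0,0],[0,0,0]]}'
python3 -m pendant '{"gripper":[0,0,0,0,0],"xyz":[[18,45,0],[36,90,0],[54,135,0],[72,180,0],[90,225,0]],"angular":[[0,0,0],[0,0,0],[0,0,0],[0,0,0],[0,0,0]]}'
```

```text
time_s: 1.5
tcp_pos: [0.2904, -0.2513, 0.3865]
ee_rot: [[0.986, -0.169, 0.001], [-0.169, -0.986, -0.001], [0.001, 0.0, -1.0]]
contact_force: [1.1, -0.3, -0.0]
finger_gap: -0.001
grasp_force: 0.0
time_s: 2.0
tcp_pos: [0.3805, -0.0261, 0.3868]
ee_rot: [[0.986, -0.164, 0.001], [-0.164, -0.986, -0.0], [0.002, 0.0, -1.0]]
contact_force: [0.2, -0.1, -0.6]
finger_gap: -0.001
grasp_force: 0.0
time_s: 2.5
tcp_pos: [0.4706, 0.1991, 0.3865]
ee_rot: [[0.986, -0.164, 0.001], [-0.164, -0.986, 0.0], [0.001, -0.0, -1.0]]
contact_force: [0.9, -0.7, 0.4]
finger_gap: -0.0
grasp_force: 0.0
```

```bash
python3 -m pendant '{"gripper":[0,0,0,0,0],"xyz":[[19,45,0],[38,90,0],[57,135,0],[76,180,0],[80,186,-15]],"angular":[[0,0,0],[0,0,0],[0,0,0],[0,0,0],[0,0,0]]}'
python3 -m pendant '{"gripper":[0,0,0,0,0],"xyz":[[0,0,-45],[0,0,-90],[0,0,-135],[0,0,-175],[0,0,-190]],"angular":[[0,0,0],[0,0,0],[0,0,0],[0,0,0],[0,0,0]]}'
python3 - <<'E'
from h import *
im,P=cloud("scene");cv2.imwrite("pics/s2.png",cv2.resize(im[60:260,220:480,::-1],None,fx=2.5,fy=2.5))
E
```

```text
time_s: 3.0
tcp_pos: [0.5518, 0.3878, 0.3718]
ee_rot: [[0.987, -0.162, 0.003], [-0.162, -0.987, 0.003], [0.002, -0.004, -1.0]]
contact_force: [0.8, -0.1, 0.3]
finger_gap: -0.002
grasp_force: 0.0
time_s: 3.5
tcp_pos: [0.548, 0.3808, 0.1768]
ee_rot: [[0.986, -0.165, -0.005], [-0.165, -0.986, -0.004], [-0.005, 0.005, -1.0]]
contact_force: [0.5, -0.3, -0.5]
finger_gap: 0.004
grasp_force: 0.0
```

View pics/s2.png

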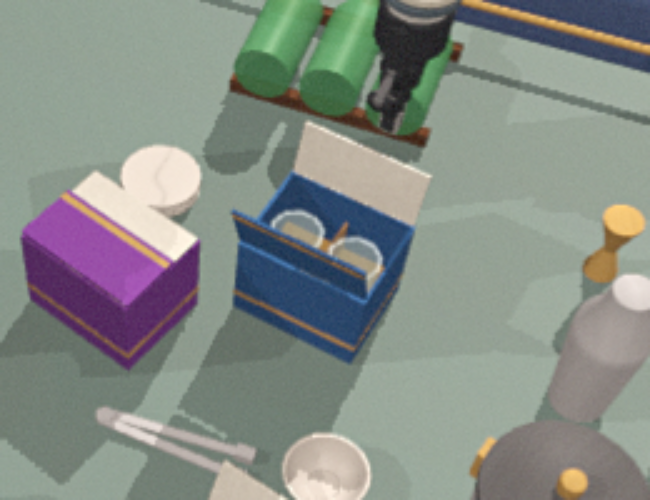

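The shut fingers now stand behind the white flap, at about (390,125) in the crop. Next I push the flap over.

```bash
python3 -m pendant '{"gripper":[0,0,0,0,0],"xyz":[[-4,-25,0],[-8,-45,0],[-11,-65,0],[-14,-82,0],[-17,-100,0]],"angular":[[0,0,0],[0,0,0],[0,0,0],[0,0,0],[0,0,0]]}'
python3 -m pendant '{"gripper":[0,0,0,0,0],"xyz":[[-1,-7,-7],[-2,-14,-14],[-3,-20,-21],[-4,-22,-28],[-4,-22,-33]],"angular":[[0,0,0],[0,0,0],[0,0,0],[0,0,0],[0,0,0]]}'
python3 -m pendant '{"gripper":[0,0,0,0,0],"xyz":[[0,0,-1],[0,0,-2],[0,0,-3],[0,0,-3],[0,0,-3]],"angular":[[0,0,0],[0,0,0],[0,0,0],[0,0,0],[0,0,0]]}'
```

```text
time_s: 4.05
tcp_pos: [0.5337, 0.282, 0.1824]
ee_rot: [[0.986, -0.165, 0.002], [-0.165, -0.986, 0.001], [0.002, -0.001, -1.0]]
contact_force: [0.7, 1.1, -0.3]
finger_gap: -0.0
grasp_force: 0.5
time_s: 4.55
tcp_pos: [0.5288, 0.2606, 0.1471]
ee_rot: [[0.986, -0.164, -0.001], [-0.164, -0.986, -0.001], [-0.001, 0.001, -1.0]]
contact_force: [0.1, -0.6, 0.5]
finger_gap: -0.001
grasp_force: 0.4
time_s: 5.05
tcp_pos: [0.5294, 0.261, 0.1454]
ee_rot: [[0.986, -0.164, 0.0], [-0.164, -0.986, 0.0], [0.0, -0.0, -1.0]]
contact_force: [0.0, -0.4, 0.5]
finger_gap: 0.002
grasp_force: 0.0
```

```bash
python3 -m pendant '{"gripper":[0,0,0,0,0],"xyz":[[0,0,-1],[0,0,-2],[0,0,-2],[0,0,-2],[0,0,-2]],"angular":[[0,0,0],[0,0,0],[0,0,0],[0,0,0],[0,0,0]]}'
python3 -m pendant '{"gripper":[0,0,0,0,0],"xyz":[[0,0,20],[0,0,60],[0,0,110],[0,0,150],[0,0,150]],"angular":[[0,0,0],[0,0,0],[0,0,0],[0,0,0],[0,0,0]]}'
python3 - <<'E'
from h import *
im,P=cloud("scene");cv2.imwrite("pics/s3.png",cv2.resize(im[60:260,220:480,::-1],None,fx=2.5,fy=2.5))
p=[.526,.243,-.171];c,s=np.cos(p[2]),np.sin(p[2]);R=np.array([[c,s],[-s,c]])
A=P.reshape(-1,3);L=np.c_[(A[:,:2]-p[:2])@R.T,A[:,2]]
k=(abs(L[:,0])<.06)&(L[:,1]<.05)&(L[:,1]>.0)&(L[:,2]<.2);print(np.polyfit(L[k,1],L[k,2],1),np.median(L[k,2]))
k=(abs(L[:,0])<.07)&(L[:,1]<-.05)&(L[:,1]>-.1)&(L[:,2]>.135)&(L[:,2]<.21);print("outer",np.median(np.arctan2(L[k,2]-.121,L[k,1]+.058)))
E
```

```text
time_s: 5.55
tcp_pos: [0.5295, 0.261, 0.144]
ee_rot: [[0.986, -0.165, 0.001], [-0.165, -0.986, 0.0], [0.0, -0.0, -1.0]]
contact_force: [-2.4, -1.4, 6.4]
finger_gap: -0.002
grasp_force: 3.3
time_s: 6.05
tcp_pos: [0.5319, 0.2621, 0.2997]
ee_rot: [[0.986, -0.165, 0.009], [-0.165, -0.986, 0.004], [0.008, -0.006, -1.0]]
contact_force: [-0.2, -0.4, 0.5]
finger_gap: 0.002
grasp_force: 0.0
[0.07523533 0.10623466] 0.1177989885711013
outer 1.9054966132531304
```

View pics/s3.png

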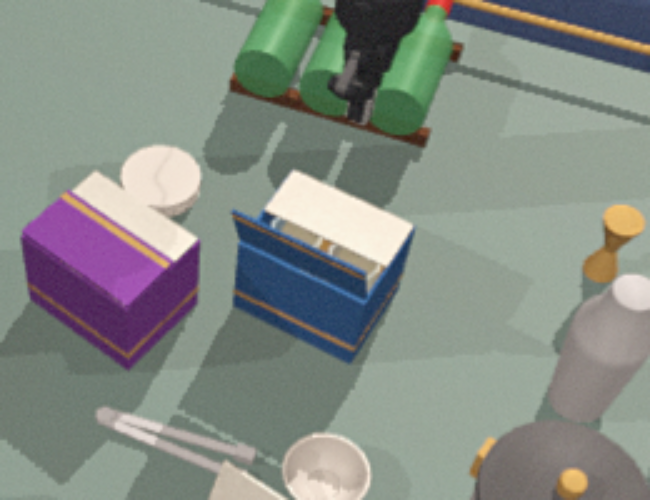

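The white flap lies flat at about (340,215), with the blue flap still up. Next I cross over it to the −y side.

```bash
python3 -m pendant '{"gripper":[0,0,0,0,0],"xyz":[[-8,-45,0],[-16,-90,0],[-24,-135,0],[-29,-161,0],[-29,-161,0]],"angular":[[0,0,0],[0,0,0],[0,0,0],[0,0,0],[0,0,0]]}'
python3 -m pendant '{"gripper":[0,0,0,0,0],"xyz":[[0,0,-35],[0,0,-70],[0,0,-100],[0,0,-111],[0,0,-111]],"angular":[[0,0,0],[0,0,0],[0,0,0],[0,0,0],[0,0,0]]}'
```

```text
time_s: 6.6
tcp_pos: [0.4988, 0.097, 0.2919]
ee_rot: [[0.986, -0.167, -0.003], [-0.167, -0.986, -0.001], [-0.002, 0.002, -1.0]]
contact_force: [0.7, -0.1, 0.5]
finger_gap: 0.001
grasp_force: 0.0
time_s: 7.1
tcp_pos: [0.4991, 0.1001, 0.1804]
ee_rot: [[0.986, -0.164, -0.004], [-0.164, -0.986, -0.001], [-0.004, 0.001, -1.0]]
contact_force: [0.1, 0.0, -0.1]
finger_gap: 0.006
grasp_force: 0.0
```

```bash
python3 -m pendant '{"gripper":[0,0,0,0,0],"xyz":[[4,25,0],[8,47,0],[11,67,0],[14,85,0],[18,103,0]],"angular":[[0,0,0],[0,0,0],[0,0,0],[0,0,0],[0,0,0]]}'
python3 -m pendant '{"gripper":[0,0,0,0,0],"xyz":[[2,9,-6],[4,18,-12],[5,26,-19],[5,28,-26],[5,28,-31]],"angular":[[0,0,0],[0,0,0],[0,0,0],[0,0,0],[0,0,0]]}'
python3 -m pendant '{"gripper":[0,0,0,0,0],"xyz":[[0,0,-1],[0,0,-2],[0,0,-3],[0,0,-4],[0,0,-4]],"angular":[[0,0,0],[0,0,0],[0,0,0],[0,0,0],[0,0,0]]}'
```

```text
time_s: 7.6
tcp_pos: [0.5188, 0.2041, 0.1832]
ee_rot: [[0.986, -0.164, 0.001], [-0.164, -0.986, 0.0], [0.001, -0.0, -1.0]]
contact_force: [0.0, -0.7, 0.5]
finger_gap: 0.001
grasp_force: 0.5
time_s: 8.1
tcp_pos: [0.523, 0.2309, 0.1503]
ee_rot: [[0.986, -0.164, -0.001], [-0.164, -0.986, -0.0], [-0.001, 0.0, -1.0]]
contact_force: [-0.6, 0.9, 0.7]
finger_gap: 0.001
grasp_force: 0.3
time_s: 8.6
tcp_pos: [0.5234, 0.2306, 0.148]
ee_rot: [[0.986, -0.165, 0.0], [-0.165, -0.986, -0.0], [0.0, 0.0, -1.0]]
contact_force: [-1.0, -1.9, 5.6]
finger_gap: 0.003
grasp_force: 2.9
```

```bash
python3 -m pendant '{"gripper":[0,0,0,0,0],"xyz":[[0,0,20],[0,0,60],[0,0,110],[0,0,150],[0,0,150]],"angular":[[0,0,0],[0,0,0],[0,0,0],[0,0,0],[0,0,0]]}'
python3 - <<'E'
from h import *
im,P=cloud("scene");cv2.imwrite("pics/s4.png",cv2.resize(im[60:260,220:480,::-1],None,fx=2.5,fy=2.5))
p=[.526,.243,-.171];c,s=np.cos(p[2]),np.sin(p[2]);R=np.array([[c,s],[-s,c]])
A=P.reshape(-1,3);L=np.c_[(A[:,:2]-p[:2])@R.T,A[:,2]]
for a,b in((.025,.05),(-.05,.01)):
    k=(abs(L[:,0])<.06)&(L[:,1]<b)&(L[:,1]>a)&(L[:,2]<.25)&(L[:,2]>.1);print(np.polyfit(L[k,1],L[k,2],1),np.median(L[k,2]))
E
```

```text
time_s: 9.1
tcp_pos: [0.526, 0.2319, 0.3037]
ee_rot: [[0.986, -0.165, 0.01], [-0.165, -0.986, 0.004], [0.009, -0.006, -1.0]]
contact_force: [0.1, 0.1, -0.8]
finger_gap: -0.002
grasp_force: 0.0
[0.00457559 0.11850505] 0.11873567501883346
[0.00376636 0.12275807] 0.12270764284782223
```

View pics/s4.png

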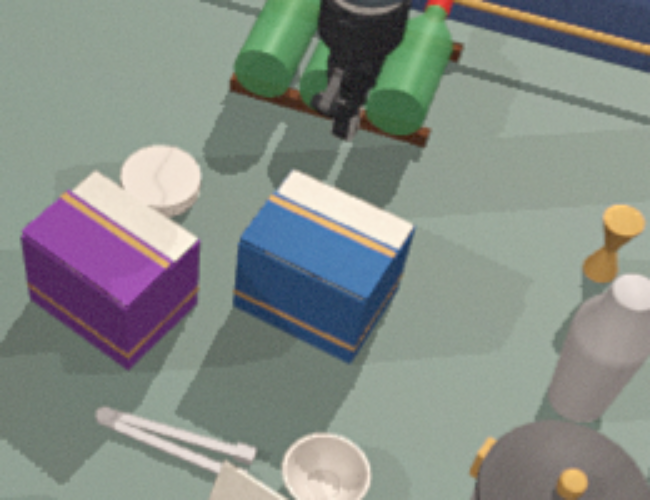

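Both flaps lie flat, the blue one over the white one at about (325,235), and the hand is well clear above.

```bash
python3 -m pendant '{"gripper":[0,0,0,0,0],"xyz":[[0,0,0],[0,0,0],[0,0,0],[0,0,0],[0,0,0]],"angular":[[0,0,0],[0,0,0],[0,0,0],[0,0,0],[0,0,0]]}' && python3 -c "
from plant import env
print(env.close_job())"
```

```text
time_s: 9.65
tcp_pos: [0.5231, 0.2308, 0.2966]
ee_rot: [[0.986, -0.164, -0.001], [-0.164, -0.986, -0.0], [-0.001, 0.001, -1.0]]
contact_force: [-0.3, 0.9, -0.5]
finger_gap: 0.0
grasp_force: 0.0
the job is handed in; nothing more can be done
None
```

The carton with the tumblers is closed, with the white inner flap down first and the blue outer flap flat over it; the arm kept clear of the empty carton, and I handed the job in at about 9.7 s (no verdict was returned).

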